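# Put the service bottles away in the divided crate

### The job

Put both blue-capped bottles away in the divided wooden crate, upright and one per cell: the one standing on the bench and the one hanging by its cap in the forked hook, in either order. Each must stand right down on the floor of a full-depth cell, and be lowered there in the gripper, not dropped; two of the empty cells have a raised floor that looks the same, so feel or look for these and leave them empty. Leave the jars and everything else on the bench where they are, and do not tip a bottle over.

Things in the scene. Friction and masses are not known exactly. Their poses are not given: they have to be found in the camera images.
- bottle_a: White bottle, orange label band, blue screw cap, 178 mm high, 0.15 to 0.30 kg, standing on the bench. Origin: centre of the underside, z up its axis. Body 54 mm diameter up to 92 mm, shoulder tapering to the neck at 108 mm, neck 20 mm diameter from 108 to 138 mm, cylindrical cap 40 mm diameter from 138 to 178 mm (grip the cap from above).
- bottle_b: A second bottle of exactly the same shape, sizes, look and origin as bottle_a, upright, hanging by its cap in the forked hook, its underside 37 mm above the bench.
- fork: Fixed stand with a yellow forked hook open to its own -x. Origin on the bench under the middle of the hanging place. Two level prongs along x from -32 to +53 mm, at y = 13 to 21 mm either side, 5 mm thick, top at 175 mm; the cap rests on them, neck in the 26 mm gap. Post behind at x = 48 to 62 mm, no higher than the prongs; foot plate 12 mm thick, x -70 to +80, 100 wide.
- fork_lip (a point): Top middle between the two lips at the fork's front: each prong end (x = -32 to -27 mm of the fork) has a lip 10 mm above the prong, 185 mm above the bench. A bottle comes off when lifted more than 10 mm (at most 25 mm, then its shoulder meets the prongs from below), then drawn out at least 65 mm along the fork's -x before being raised further.
- crate: Fixed plywood crate 150 (x) x 222 (y) x 85 mm high, 2 x 3 square cells 66 mm wide at 72 mm spacing; walls and dividers 6 mm thick, all 85 mm high. Origin: centre of the underside. Two cells hold a jar. Of the four empty ones, all with the same grey felt on the floor, two are full depth (felt 11 mm above the bench), two have a raised floor.
- crate_rim (a point): Middle of the crate at rim height (85 mm). In a cell with a raised floor (fixed block under the felt) the felt is 44 mm above the bench, so a bottle lands 33 mm higher. Which cells hold jars and blocks changes each time and no block pose is given: lower a bottle and feel where it lands, or look into the cells from above.
- cell0 (a point): Centre of a crate cell at x = -36, y = -72 mm of the crate, 11 mm above the bench: where the underside of a bottle comes to rest if this cell is empty and full depth.
- cell1 (a point): Centre of a crate cell at x = -36, y = 0 mm of the crate, 11 mm above the bench: where the underside of a bottle comes to rest if this cell is empty and full depth.
- cell2 (a point): Centre of a crate cell at x = -36, y = 72 mm of the crate, 11 mm above the bench: where the underside of a bottle comes to rest if this cell is empty and full depth.
- cell3 (a point): Centre of a crate cell at x = 36, y = -72 mm of the crate, 11 mm above the bench: where the underside of a bottle comes to rest if this cell is empty and full depth.
- cell4 (a point): Centre of a crate cell at x = 36, y = 0 mm of the crate, 11 mm above the bench: where the underside of a bottle comes to rest if this cell is empty and full depth.
- cell5 (a point): Centre of a crate cell at x = 36, y = 72 mm of the crate, 11 mm above the bench: where the underside of a bottle comes to rest if this cell is empty and full depth.
- jar0: Green glass jar with black cap, 54 mm diameter, 95 mm high, standing in a crate cell (its top 103 mm above the bench). Origin: centre of the underside. To be left alone.
- jar1: Green glass jar with black cap, 54 mm diameter, 95 mm high, standing in a crate cell (its top 103 mm above the bench). Origin: centre of the underside. To be left alone.
- pliers: Loose red-handled pliers lying on the bench, 140 mm long, 12 mm high. To be left alone.
- spool: Loose metal solder spool standing on the bench, 60 mm diameter, 50 mm high. To be left alone.
- tape: Loose yellow tape roll lying on the bench, 90 mm diameter, 19 mm high. To be left alone.
- terminals: Loose green and orange terminal strip on the bench, 55 mm long, 16 mm high. To be left alone.
Mind the look-alikes: they are no part of the job. What is shaped like the bottle_a but red is not meant.

How it is judged:
By the outcome, as a careful person would: the job done as asked, in the order asked, and still so for the second after the job is handed in, with the robot touching nothing.
It also fails if it takes over 64 s, if anything falls off the work surface, if the arm or the gripper's body presses on something with over 40 N, if the wrist force passes 120 N, or if a joint passes its speed limit or range.

### The arm

A 6-joint arm with a two-finger parallel gripper is mounted at the origin on the work surface. World frame = base frame: x ahead of the robot, y to its left, z up, the work surface at z = 0. Lengths are in mm, angles in rad, forces in N, time in s.
With the tool pointing down it reaches from about 350 to 775 mm from the base axis. Payload 7.3 kg.
Tool frame: the origin (TCP) lies on the centre line of the jaws, within the pads' length; the fingertips stand 14 mm ahead of it and the grasp point (between the pads) lies 5 mm behind it; z points along the fingers, y is the line along which they close (so a half turn about z gives the same grasp; the last joint's range is limited). The gripper opens to 92 mm and grips with 3 to 60 N. Pads are 19 mm wide; open, the fingers measure 130 mm over their backs; the gripper's body (75 mm by 190 mm) begins 47 mm behind the grasp point.
Start: joints at [1.16, 0.342, 1.524, -0, 1.275, -0.146], TCP at [137.385, 506.724, 240.741] pointing down, gripper open.
Joint ranges: [-2.53, 2.53], [-0.77, 2.02], [0.04, 2.7], [-1, 4.14], [0.28, 2.66], [-3.11, 3.11]. Speed limits (rad/s): [2.57, 2.57, 3.14, 3.14, 3.14, 3.14].

### API

Orientations are given as [roll, pitch, yaw] about the fixed x, y, z axes, in that order (R = Rz(yaw) Ry(pitch) Rx(roll)).
In Python, from plant import get_obs, capture, bot, spot_in, trace, pinpoint gives the robot as it stands.
- The arm moves only by the tool play_rows, never from a script. Its argument "rows" is a list of rows, each a list of 2 entries, a list of its own where there are three numbers: the shift along the world's x, y, z in units of 3 cm (1.0 is 3 cm), then the turn, a rotation vector about the world's x, y, z in units of 8 degrees (1.0 is 8 degrees). A call has 1 to 12 rows; each row shifts and turns the commanded pose from where the row before left it; what a row does not reach is not made up. A row lasts 1/8 s, in which the tool goes at most 62.5 mm and 10.7 degrees, less where a joint would pass 70% of its speed; a pose out of reach is approached as far as the arm can. A call with a number of a shift or a turn outside -1 to 1 is refused whole. A call with a gripper value outside its range is refused whole. "hand" is the opening, from -1 (shut) to 1 (fully open), set as the call begins (left out, the last holds). The fingers move at their own pace and stop on an object; the grip force is fixed at half the most. Time passes only in rows, so rows that do not move let the fingers close. It gives the time, the measured TCP pose, the force, the opening and the grip force at its end, in the units of the state.
- get_obs(): the state, without advancing time (a new reading comes with each control period).
- capture(name): name is "scene" or "top" or "wrist"; returns a dict with "frame" (400x640x3 uint8, red, green, blue), "fov_y" (degrees; the focal length in pixels is half the picture's height over the tangent of half this angle, whatever the lens; pixels are square), "cx", "cy" (the principal point, pixels), "rvec" (rotation vector, rad) and "tvec" (3), from world to camera coordinates, as OpenCV has them; the wrist camera has in their place "hand_eye" (4x4, takes a point from camera to tool coordinates, whose origin is the TCP and whose axes are the flange's). Camera axes: x right, y down, z forward; pixel columns grow to the right and rows downward; lengths in mm; the calibration is good to about 2 mm. A picture is of the moment at which its call begins: read the wrist's pose just before it. There is no depth.
- bot.close_job(): hands the job in; it is judged then, once.
Trained networks look in the newest picture that a camera, given by its name, has taken for a name from the list of things; names that differ only in an ending like _2 or _b are one class to them, and where a whole thing is asked for, a point or a joint stands for the part that bears it (a point fixed in the world has none). Each returns a list of dicts, best first, with "p" (0 to 1); they miss things now and then, are a little off and sometimes report something else, mostly with a low value. They report only what shows in the picture. A call takes as long as a camera call. They do not tell look-alikes from the thing itself.
- spot_in(query, camera): "at" ([row, column] in pixels, amid what is visible of it).
- trace(query, camera): "mask" (400x640 bool, what is visible of it) and "at" ([row, column] in pixels, amid what is visible of it).
- pinpoint(query, camera): "at" ([row, column] in pixels: a listed point, or the origin of a listed thing).
The state is a dict: "time": time; "joint_positions": joint angles; "dq": joint speeds; "tau": joint torques, N m; "tool_pos": TCP position; "tcp_rot": TCP orientation; "contact_force": force on the tool from outside, world axes, zero at the start; "moment": the same for the moment, N m; "grip_width": finger opening in mm; "finger_force": force on a finger pad.
Only numpy, scipy, OpenCV 4.12 (cv2) and the standard library are available. Lean on these libraries where they do the work, as an engineer would, in place of code of your own. Each camera call takes 0.05 s, during which the arm holds its last target. There are 200 camera calls.

## Working session

There is one attempt and no reset: what is moved stays moved. The work goes in short steps, Python scripts to look and compute and a tool call to move; the robot and the scene stay as the last step left them, time stands still between calls to the robot, and variables do not carry over. Pictures are saved under pics/ and viewed, at most 10 in all, crops included, and the job is handed in when it is done.

Besides the shell and the picture viewer there is one more tool, called as name(argument=value, ...), one argument or row to a line, values as JSON. play_rows: Moves the arm, as the interface text tells. Shifts and turns lie within -1 to 1; 1 stands for 3 cm of shift or 8 degrees of turn. Its arguments: {"type":"object","properties":{"rows":{"type":"array"},"hand":{"type":"number"}},"required":["rows"]}

```bash
mkdir -p pics; ls
cat > h.py <<'E'
import numpy as np, cv2
from scipy.spatial.transform import Rotation as R
from plant import get_obs, capture, bot, spot_in, trace, pinpoint
def cam(name):
    o=get_obs(); c=capture(name); f=200/np.tan(np.radians(c["fov_y"])/2)
    K=np.array([[f,0,c["cx"]],[0,f,c["cy"]],[0,0,1]])
    if "rvec" in c:
        Rm=cv2.Rodrigues(np.array(c["rvec"],float))[0]; t=np.array(c["tvec"],float).ravel()
    else:
        H=np.array(c["hand_eye"]); Rt=R.from_euler('xyz',o["tcp_rot"]).as_matrix()
        Rc=Rt@H[:3,:3]; p=Rt@H[:3,3]+np.array(o["tool_pos"]); Rm=Rc.T; t=-Rm@p
    return dict(K=K,R=Rm,t=t,img=c["frame"])
def ray(c,at):
    d=c["R"].T@np.linalg.inv(c["K"])@np.array([at[1],at[0],1.]); return -c["R"].T@c["t"],d/np.linalg.norm(d)
def onz(c,at,z):
    o,d=ray(c,at); return o+d*(z-o[2])/d[2]
def tri(rs):
    A=sum(np.eye(3)-np.outer(d,d) for o,d in rs); b=sum((np.eye(3)-np.outer(d,d))@o for o,d in rs)
    return np.linalg.solve(A,b)
def proj(c,P):
    q=c["K"]@(c["R"]@np.array(P,float)+c["t"]); return q[:2]/q[2]
def save(c,n): cv2.imwrite("pics/"+n,c["img"][:,:,::-1])
E
python3 - <<'E'
from h import *
np.set_printoptions(precision=1,suppress=True)
print(get_obs())
ims=[]
for n in("scene","top","wrist"):
    c=cam(n); save(c,n+"0.png"); print(n,-c["R"].T@c["t"],c["R"][2])
    for q in("bottle_a","fork","fork_lip","crate","crate_rim","cell0","cell1","cell2","cell3","cell4","cell5","jar0"):
        for r in pinpoint(q,n)[:4]: print(n,q,round(r["p"],2),np.array(r["at"]))
E
```

```text
pics
{'time': 0.0, 'joint_positions': array([ 1.2,  0.3,  1.5, -0. ,  1.3, -0.1]), 'dq': array([ 0.,  0., -0., -0.,  0.,  0.]), 'tau': array([  0. , -43.1, -24.4,   0.1,   0.1,  -0. ]), 'tool_pos': array([137.2, 506.4, 240. ]), 'tcp_rot': array([-3.1, -0. ,  2.9]), 'contact_force': array([ 0.1, -0.2, -0.4]), 'moment': array([-0.,  0., -0.]), 'finger_force': 0.0, 'grip_width': 91.93258632882997}
scene [1123.7 -482.1  675.4] [-0.6  0.5 -0.6]
scene bottle_a 0.95 [190.5 368.7]
scene bottle_a 0.81 [178.6 385.7]
scene bottle_a 0.67 [287.  170.4]
scene bottle_a 0.67 [173.7 339.7]
scene fork 0.59 [301.3 174. ]
scene crate 0.79 [256.2 347.5]
scene crate_rim 0.8 [227.4 347.5]
scene crate_rim 0.74 [266.1 317.6]
scene cell0 0.84 [276.5 347.3]
scene cell0 0.83 [241.4 376.4]
scene cell0 0.69 [227.  353.5]
scene cell0 0.6 [266.6 319.3]
scene cell1 0.84 [276.5 347.3]
scene cell1 0.83 [241.4 376.4]
scene cell1 0.69 [227.  353.5]
scene cell1 0.6 [266.6 319.3]
scene cell2 0.84 [276.5 347.3]
scene cell2 0.83 [241.4 376.4]
scene cell2 0.69 [227.  353.5]
scene cell2 0.6 [266.6 319.3]
scene cell3 0.84 [276
[... 736 characters left out ...]
85 [196.7 292.5]
top cell1 0.83 [159.1 337. ]
top cell1 0.79 [164.6 308.6]
top cell1 0.71 [172.5 286.5]
top cell2 0.85 [196.7 292.5]
top cell2 0.83 [159.1 337. ]
top cell2 0.79 [164.6 308.6]
top cell2 0.71 [172.5 286.5]
top cell3 0.85 [196.7 292.5]
top cell3 0.83 [159.1 337. ]
top cell3 0.79 [164.6 308.6]
top cell3 0.71 [172.5 286.5]
top cell4 0.85 [196.7 292.5]
top cell4 0.83 [159.1 337. ]
top cell4 0.79 [164.6 308.6]
top cell4 0.71 [172.5 286.5]
top cell5 0.85 [196.7 292.5]
top cell5 0.83 [159.1 337. ]
top cell5 0.79 [164.6 308.6]
top cell5 0.71 [172.5 286.5]
top jar0 0.98 [172.7 283.4]
top jar0 0.81 [187.9 317.6]
wrist [ 64.2 526.5 383.8] [ 0.3 -0.1 -1. ]
wrist bottle_a 0.54 [343.4 222.8]
```

View pics/scene0.png

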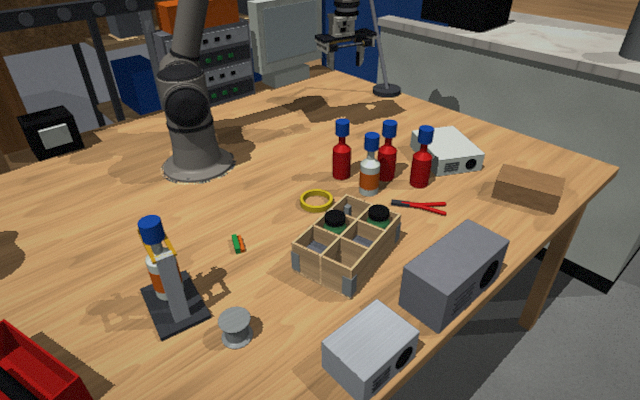

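View pics/top0.png

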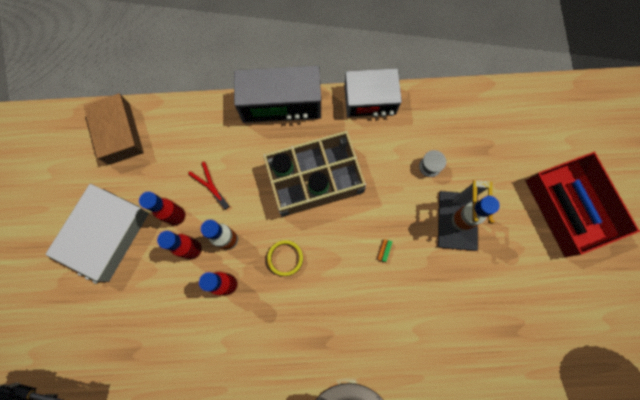

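The scene view shows the white bottle (row 142–190, col 370) among three red look-alikes. The fork bottle is at (230, 152) and the crate at (245, 345). In the top view the white bottle's cap is at (228, 210), the fork cap at (206, 487), and the jars are at (160, 282) and (182, 317).

```bash
cat > caps.py <<'E'
from h import *
def blobs(c):
    h=cv2.cvtColor(c["img"],cv2.COLOR_RGB2HSV); m=cv2.inRange(h,(108,150,70),(125,255,255))
    n,l,s,ce=cv2.connectedComponentsWithStats(m); return [(ce[i][::-1],s[i]) for i in range(1,n) if s[i][4]>40]
E
python3 - <<'E'
from caps import *
np.set_printoptions(precision=1,suppress=True)
S=cam("scene");T=cam("top")
for c in (S,T):
    for ce,s in blobs(c): print(ce,s,onz(c,ce,158))
def near(c,at): return min((b[0] for b in blobs(c)),key=lambda x:np.hypot(*(x-np.array(at))))
for n,a,b in(("a",(142,371),(228,210)),("b",(230,152),(206,487))):
    r=[ray(S,near(S,a)),ray(T,near(T,b))]; P=tri(r); print(n,P)
for p in((155,266),(135,349),(186,364),(213,280)): print("corner",onz(T,p,85))
print("jars",[onz(T,p,103) for p in((160,282),(182,317))])
for p in((180,484),(180,473),(180,492)): print('post/prong',onz(T,p,185))
for p in((192,444),(192,480),(249,477),(247,438)): print('foot',onz(T,p,12))
for q in("fork","fork_lip"):
    print(q,[ (r["at"],r["p"],onz(T,r["at"],185 if 'lip' in q else 0)) for r in pinpoint(q,"top")[:2]])
E
```

```text
[  6.5 329.4] [325   0  11  17  98] [-893.1 1394.7  158. ]
[ 15.9 363.8] [355   0  19  31 318] [-571.5 1355.   158. ]
[  8.3 399.5] [374   0  59  23 688] [-564.  1651.8  158. ]
[ 62.2 357.3] [335  42  43  41 909] [-24.2 737.  158. ]
[127.1 341.7] [336 119  13  18 199] [353.2 283.4 158. ]
[128.2 388.9] [382 120  15  18 205] [447.5 375.  158. ]
[134.2 425. ] [418 125  16  20 219] [538.2 417.5 158. ]
[141.  371.2] [365 132  14  20 230] [466.4 281.5 158. ]
[228.4 148.9] [138 215  22  30 463] [ 421.7 -306.6  158. ]
[201.4 587.3] [575 180  26  43 261] [ 481.2 -558.9  158. ]
[200.1 148.1] [140 193  18  16 216] [542.4 425.  158. ]
[204.7 488.8] [480 197  18  17 236] [ 486.6 -338.2  158. ]
[228.8 210.1] [202 221  18  17 240] [468.7 284.9 158. ]
[239.6 166.7] [158 232  18  17 237] [450.2 380.4 158. ]
[281.6 208.6] [199 273  20  18 266] [353.9 287.6 158. ]
a [467.3 283.2 158.4]
b [ 478.1 -320.5  199.4]
corner [661.1 165.6  85. ]
corner [702.1 -45.6  85. ]
corner [566.4 -72.3  85. ]
corner [510.9 135.8  85. ]
jars [array([639.2, 124.6, 103. ]), array([578.2,  42.2, 103. ])]
post/prong [ 537.2 -324.7  185. ]
post/prong [ 538.6 -300.5  185. ]
post/prong [ 536.1 -342.2  185. ]
foot [ 557.5 -289.5   12. ]
foot [ 551.9 -383.6   12. ]
foot [ 403.8 -353.7   12. ]
foot [ 414.7 -255.7   12. ]
fork [([221.0, 456.4], 0.66, array([ 480.7, -315.6,    0. ]))]
fork_lip [([217.5, 483.9], 0.93, array([ 453.7, -311.7,  185. ]))]
```

play_rows(
  rows=[
    [[0.9,-0.7,0.3],[0,0,0]],
    [[0.9,-0.7,0.3],[0,0,0]],
    [[0.9,-0.7,0.3],[0,0,0]],
    [[0.9,-0.7,0.3],[0,0,0]],
    [[0.9,-0.7,0.3],[0,0,0]],
    [[0.9,-0.7,0],[0,0,0]],
    [[0.9,-0.7,0],[0,0,0]],
    [[0.9,-0.7,0],[0,0,0]],
    [[0.9,-0.7,0],[0,0,0]],
    [[0.9,-0.7,0],[0,0,0]],
    [[0,0,0],[0,0,0]],
  ],
  hand=0.5,
)

```text
time: 3.52
tool_pos: [408.8, 295.5, 285.5]
tcp_rot: [-3.141, 0.0, 2.874]
contact_force: [0.1, 0.3, 0.0]
grip_width: 68.7
finger_force: 0.0
```

Run:
```python
from caps import *
np.set_printoptions(precision=1,suppress=True)
o=get_obs();print(o["tool_pos"],o["tcp_rot"],o["time"],o["grip_width"],o["joint_positions"])
c=cam("wrist"); save(c,"w1.png")
for ce,s in blobs(c): print(ce,s,onz(c,ce,158))
```

```text
[408.8 295.5 285.5] [-3.1  0.   2.9] 3.525 68.65735662304084 [ 0.5  0.3  1.5 -0.   1.4 -0.8]
[225.2 415. ] [ 395  207   40   37 1153] [457.3 379.2 158. ]
[263.4 323.1] [305 251  37  23 688] [473.7 280.5 158. ]
```

play_rows(
  rows=[
    [[0.6,-0.9,0.2],[0,0,0]],
    [[0.6,-0.9,0.2],[0,0,0]],
    [[0.6,-0.9,0.2],[0,0,0]],
    [[0.6,-0.9,0.2],[0,0,0]],
    [[0.6,-0.9,0.2],[0,0,0]],
    [[0.6,-0.9,0.2],[0,0,0]],
    [[0.6,-0.9,0.2],[0,0,0]],
    [[0.6,-0.9,0.2],[0,0,0]],
    [[0.6,-0.9,0.2],[0,0,0]],
    [[0,0,0],[0,0,0]],
    [[0,0,0],[0,0,0]],
  ],
)

```text
time: 4.95
tool_pos: [568.8, 54.9, 339.5]
tcp_rot: [3.141, -0.001, 2.878]
contact_force: [-0.3, -0.6, -0.1]
grip_width: 68.8
finger_force: 0.0
```

Run:
```python
from caps import *
np.set_printoptions(precision=1,suppress=True)
o=get_obs();print(o["tool_pos"],o["tcp_rot"],o["time"],o["grip_width"],o["joint_positions"],o["dq"])
c=cam("wrist"); save(c,"w2.png"); np.savez("w2.npz",**c)
for q in("crate","crate_rim","cell0","jar0"):
    for r in pinpoint(q,"wrist"): print(q,r["p"],r["at"],onz(c,r["at"],{"crate":0,"crate_rim":85,"cell0":11,"jar0":8}[q]))
```

```text
[568.8  54.9 339.5] [ 3.1 -0.   2.9] 4.95 68.7861598055077 [-0.   0.4  1.2  0.   1.6 -1.3] [ 0. -0.  0. -0. -0. -0.]
crate 0.85 [197.2, 327.6] [622.1  53.5   0. ]
crate 0.53 [209.0, 322.0] [640.   38.7   0. ]
crate_rim 0.59 [209.9, 323.9] [616.6  47.3  85. ]
cell0 0.86 [234.2, 300.0] [671.1  -9.3  11. ]
cell0 0.74 [177.1, 311.4] [579.2  37.   11. ]
cell0 0.56 [194.0, 373.0] [633.6 128.7  11. ]
jar0 0.92 [194.8, 369.7] [634.4 123.4   8. ]
jar0 0.79 [180.1, 314.3] [585.8  40.    8. ]
```

View pics/w2.png

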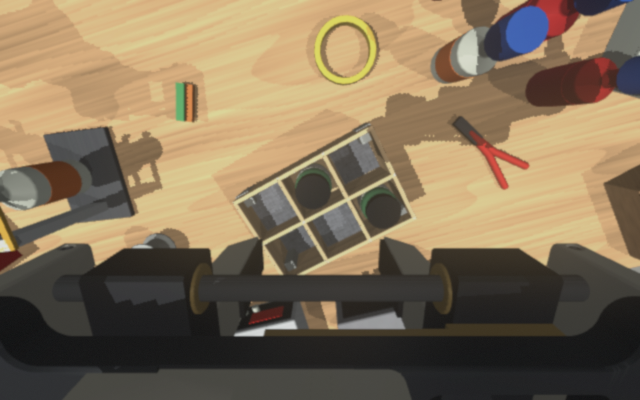

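The wrist view shows the crate with rim corners at about (201,235), (125,368), (217,413); jars are in cells at (188,312) and (208,380). I'll zoom in to fit the rim and judge the floors.

Run:
```python
from h import *
np.set_printoptions(precision=1,suppress=True)
c=dict(np.load("w2.npz"))
C=np.array([onz(c,p,85) for p in((201,235),(125,368),(217,413))]); print(C)
im=cv2.resize(c["img"][115:265,215:415],None,fx=4,fy=4,interpolation=cv2.INTER_CUBIC)
im=cv2.convertScaleAbs(im,alpha=1.6)
cv2.imwrite("pics/w2z.png",im[:,:,::-1])
```

```text
[[570.9 -71.   85. ]
 [518.5 133.6  85. ]
 [660.6 168.7  85. ]]
```

View pics/w2z.png

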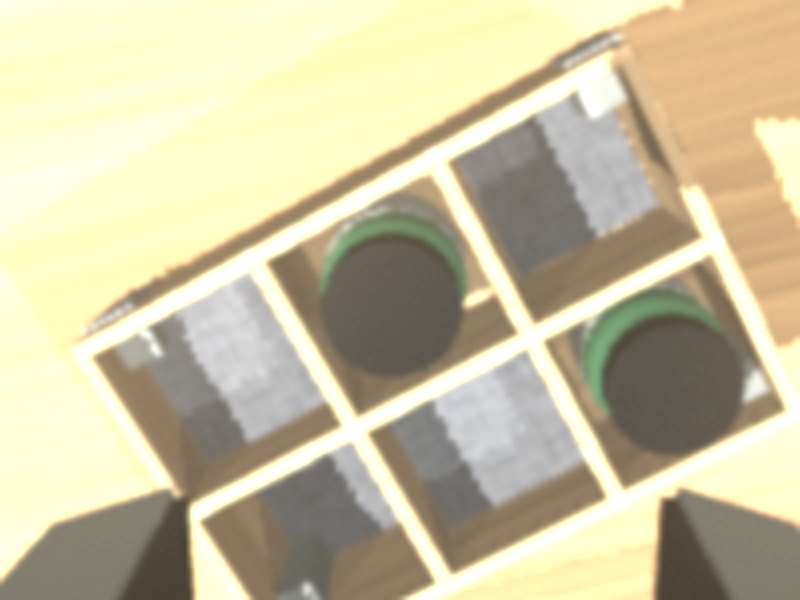

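Run:
```python
from h import *
from scipy.optimize import least_squares
np.set_printoptions(precision=2,suppress=True)
c=dict(np.load("w2.npz"))
z=np.array([(265,265),(440,170),(355,425),(530,335),(445,580),(618,490),(90,350),(190,505),(625,50),(708,240),(790,405)])
m=np.array([(-72,-36),(-72,36),(0,-36),(0,36),(72,-36),(72,36),(-72,-108),(0,-108),(-72,108),(0,108),(72,108)],float)
W=np.array([onz(c,(y/4+115-.4,x/4+215-.4),85)[:2] for x,y in z])
def tf(p,m): 
    a=p[2]; return m@np.array([[np.cos(a),np.sin(a)],[-np.sin(a),np.cos(a)]])+p[:2]
r=least_squares(lambda p:(tf(p,m)-W).ravel(),[610,46,.2]); p=r.x; print(p,np.degrees(p[2])); print((tf(p,m)-W))
# scale-free height: let z vary
def res(q): return (tf(q[:3],m)-np.array([onz(c,(y/4+115-.4,x/4+215-.4),q[3])[:2] for x,y in z])).ravel()
print("free z",least_squares(res,[*p,85]).x)
cells=np.array([(x,y) for x in(-36,36) for y in(-72,0,72)],float); print(tf(p,cells)); np.save("crate.npy",p)
im=cv2.imread("pics/w2z.png")
for x,y in cells:
  for zf,col in((11,(0,0,255)),(44,(0,255,0))):
    q=tf(p,np.array([(x-33,y-33),(x+33,y-33),(x+33,y+33),(x-33,y+33)]))
    u=np.array([(proj(c,(*k,zf))-(215-.4,115-.4))*4 for k in q]).astype(int)
    cv2.polylines(im,[u],True,col,1)
cv2.imwrite("pics/w2o.png",im)
```

```text
[616.86  49.24   0.24] 13.538606901371907
[[-4.8  -3.02]
 [-5.8  -0.2 ]
 [ 0.4  -0.06]
 [-0.21  0.81]
 [ 2.04  1.17]
 [ 3.88  0.31]
 [-1.07 -3.9 ]
 [ 3.08 -2.53]
 [-0.52  0.68]
 [-0.08  3.37]
 [ 3.09  3.36]]
free z [620.5   48.68   0.24  72.13]
[[598.71 -29.18]
 [581.86  40.82]
 [565.   110.81]
 [668.71 -12.33]
 [651.85  57.67]
 [635.   127.67]]
```

View pics/w2o.png

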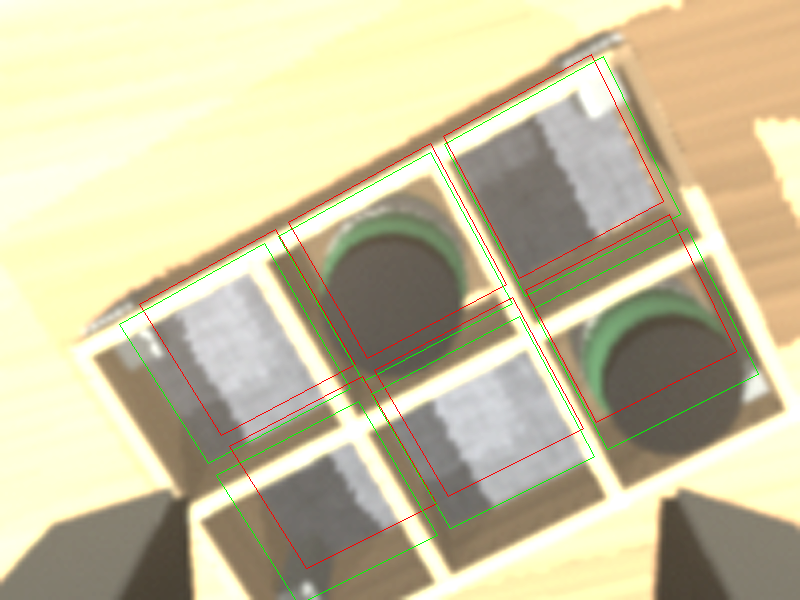

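The red outlines (full depth) match the felt in cell2 (upper right) and cell3 (lower left). The felt in cell0 and cell4 matches green, so those are raised. Jars are in cell1 and cell5. Next I'll refine the crate pose using the other cameras.

Run:
```python
from h import *
np.set_printoptions(precision=2,suppress=True)
S=cam("scene");T=cam("top"); W=dict(np.load("w2.npz")); print(W["K"],T["K"],S["K"])
np.savez("S.npz",**S);np.savez("T.npz",**T)
a=cv2.resize(T["img"][130:220,260:370],None,fx=3.6,fy=3.6,interpolation=cv2.INTER_CUBIC)
b=cv2.resize(S["img"][190:300,290:405],None,fx=3.45,fy=3.45,interpolation=cv2.INTER_CUBIC)
o=np.zeros((400,800,3),np.uint8); o[:a.shape[0],:a.shape[1]]=a; o[:b.shape[0],400:400+b.shape[1]]=b[:, :400]
cv2.imwrite("pics/ts.png",cv2.convertScaleAbs(o,alpha=1.4)[:,:,::-1])
```

```text
[[290.8    0.   320.62]
 [  0.   290.8  205.38]
 [  0.     0.     1.  ]] [[407.32   0.   319.41]
 [  0.   407.32 200.73]
 [  0.     0.     1.  ]] [[422.7    0.   320.11]
 [  0.   422.7  198.2 ]
 [  0.     0.     1.  ]]
```

View pics/ts.png

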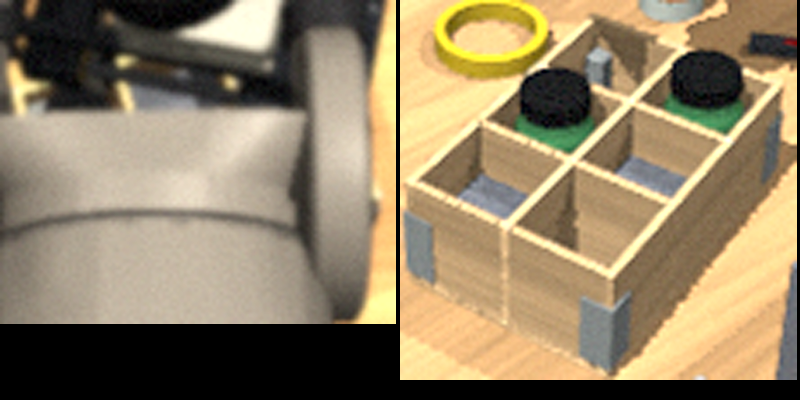

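The scene crop confirms it: felt sits high in cell0 and cell4, and is deep in cell3 (front) and cell2 (back).

Run:
```python
from h import *
from scipy.optimize import least_squares
np.set_printoptions(precision=2,suppress=True)
W=dict(np.load("w2.npz"));S=dict(np.load("S.npz"));T=dict(np.load("T.npz"))
z=np.array([(265,265),(440,170),(355,425),(530,335),(445,580),(618,490),(90,350),(190,505),(625,50),(708,240),(790,405)])/4+[214.6,114.6]
m=np.array([(-72,-36),(-72,36),(0,-36),(0,36),(72,-36),(72,36),(-72,-108),(0,-108),(-72,108),(0,108),(72,108)],float)
s=(np.array([(412,182),(612,270),(508,226),(577,163),(629,101),(681,46),(485,122),(669,201),(727,143),(779,84),(590,20)])-[400,0])/3.45+[289.6,189.6]
ms=np.array([(-72,-108),(72,-108),(0,-108),(0,-36),(0,36),(0,108),(-72,-36),(72,-36),(72,36),(72,108),(-72,108)],float)
def tf(p,m): 
    a=p[2]; return m@np.array([[np.cos(a),np.sin(a)],[-np.sin(a),np.cos(a)]])+p[:2]
def res(p,L): return np.concatenate([(np.array([proj(c,(*k,85)) for k in tf(p,mm)])-u).ravel() for c,mm,u in L])
for L in([(W,m,z)],[(S,ms,s)],[(W,m,z),(S,ms,s)]):
    r=least_squares(lambda p:res(p,L),[610,46,.2]); print(r.x,r.cost); print(r.fun.reshape(-1,2).T)
im=cv2.imread("pics/top0.png"); a=cv2.resize(im[120:225,255:375],None,fx=5,fy=5,interpolation=cv2.INTER_CUBIC)
for x,y in m: 
    q=(proj(T,(*tf(r.x,np.array([[x,y]]))[0],85))-[254.6,119.6])*5; cv2.circle(a,tuple(q.astype(int)),3,(0,0,255),1)
cv2.imwrite("pics/tz.png",cv2.convertScaleAbs(a,alpha=1.4))
```

```text
[617.29  49.19   0.24] 36.54770858553593
[[-3.07 -1.22  0.09  0.56  1.15  0.8  -2.78 -0.9   0.43  2.4   2.69]
 [-2.4  -3.8   0.55  0.01  1.26  2.57  0.31  2.56 -0.2  -0.39  1.65]]
[618.59  46.95   0.25] 7.650381135878152
[[-0.32  0.32  0.03 -1.32  0.36  0.43 -2.04  1.47  0.47 -0.36  0.96]
 [ 0.01  1.19  0.08 -0.72  0.13  0.59 -0.33  0.64 -0.95 -0.4  -1.25]]
[617.46  48.82   0.24] 47.52789272477046
[[-3.34 -1.57 -0.1   0.31  1.06  0.66 -2.98 -1.01  0.    2.1   2.49 -0.11
   0.1   0.02 -1.16  0.68  0.91 -1.7   1.45  0.65 -0.01  1.57]
 [-2.12 -3.6   0.76  0.14  1.41  2.64  0.67  2.85 -0.1  -0.35  1.63 -0.91
   0.43 -0.76 -1.39 -0.4   0.19 -1.07  0.05 -1.38 -0.72 -1.73]]
```

View pics/tz.png

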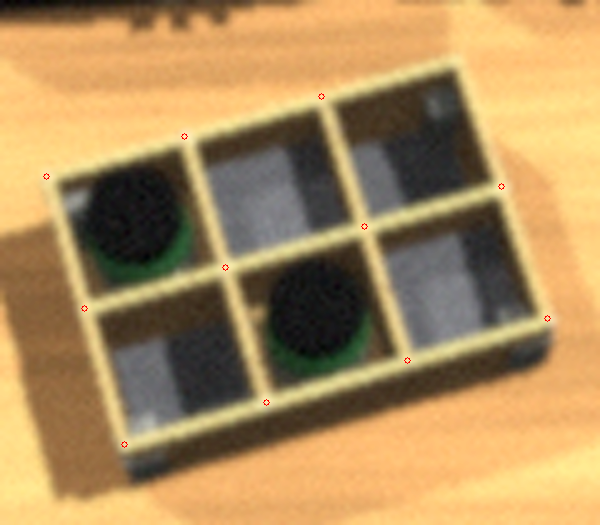

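The top overlay of the fitted crate lies about 2 mm off toward +y, so I take the centre as (617.5, 47.3) with yaw 0.243. That puts cell2 at (565, 108.5) and cell3 at (670, -14). Next I go to the fork bottle.

play_rows(
  rows=[
    [[-0.5,-1,-0.1],[0,0,0]],
    [[-0.5,-1,-0.1],[0,0,0]],
    [[-0.5,-1,-0.1],[0,0,0]],
    [[-0.5,-1,-0.1],[0,0,0]],
    [[-0.5,-1,-0.1],[0,0,0]],
    [[-0.5,-1,-0.1],[0,0,0]],
    [[-0.5,-1,-0.1],[0,0,0]],
    [[-0.5,-1,-0.1],[0,0,0]],
    [[-0.5,-1,-0.1],[0,0,0]],
    [[-0.5,-1,-0.1],[0,0,0]],
    [[-0.5,-1,-0.1],[0,0,0]],
    [[-0.5,-1,0],[0,0,0]],
  ],
)

```text
time: 6.8
tool_pos: [388.8, -307.0, 306.7]
tcp_rot: [3.141, -0.0, 2.877]
contact_force: [0.4, -0.5, 0.2]
grip_width: 68.8
finger_force: 0.0
```

play_rows(
  rows=[
    [[0,0,0],[0,0,0]],
    [[0,0,0],[0,0,0]],
  ],
)

```text
time: 7.05
tool_pos: [389.5, -305.8, 306.8]
tcp_rot: [3.141, 0.0, 2.877]
contact_force: [0.2, 0.6, -0.7]
grip_width: 68.8
finger_force: 0.0
```

Run:
```python
from caps import *
np.set_printoptions(precision=2,suppress=True)
o=get_obs();print(o["tool_pos"],o["tcp_rot"],o["time"],o["joint_positions"])
c=cam("wrist"); save(c,"w3.png"); np.savez("w3.npz",**c)
for ce,s in blobs(c): print(ce,s,onz(c,ce,200))
T=cam("top");S=cam("scene")
for k in(T,S):
  for ce,s in blobs(k):
    P=onz(k,ce,195)
    if abs(P[1]+320)<60: print(ce,P)
for q in("fork","fork_lip","bottle_a"):
    for n,k in(("wrist",c),("top",T)):
        for r in pinpoint(q,n)[:2]: print(q,n,r["p"],r["at"],onz(k,r["at"],{"fork":0,"fork_lip":185,"bottle_a":37}[q]))
```

```text
[ 389.52 -305.82  306.75] [3.14 0.   2.88] 7.05 [-0.82  0.24  1.48  0.    1.42 -2.13]
[308.   334.06] [315 302  39  15 450] [ 494.49 -320.16  200.  ]
[228.67 149.12] [ 472.78 -319.14  195.  ]
fork wrist 0.92 [225.7, 330.7] [ 482.83 -313.41    0.  ]
fork top 0.7 [222.1, 456.1] [ 477.87 -314.4     0.  ]
fork_lip wrist 0.82 [258.9, 330.7] [ 448.69 -311.15  185.  ]
fork_lip wrist 0.37 [208.7, 601.7] [465.44 -48.26 185.  ]
fork_lip top 0.68 [168.4, 429.6] [ 570.93 -208.53  185.  ]
fork_lip top 0.66 [218.2, 486.3] [ 451.89 -316.6   185.  ]
bottle_a wrist 0.78 [232.2, 328.3] [ 478.37 -317.35   37.  ]
bottle_a top 0.68 [238.4, 227.2] [464.17 274.45  37.  ]
bottle_a top 0.68 [248.6, 192.4] [443.68 361.13  37.  ]
```

View pics/w3.png

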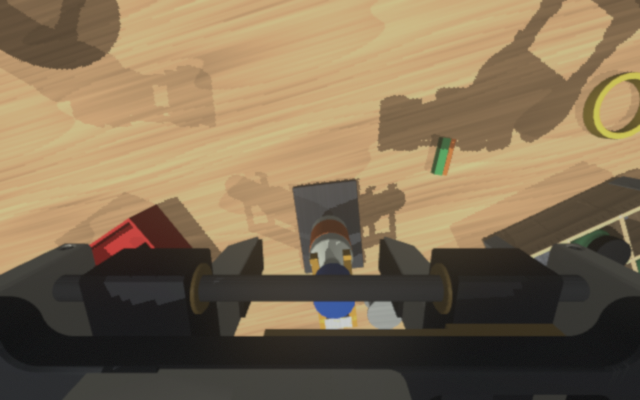

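The wrist view shows the fork foot at about (225, 330) with the cap behind the gripper bar at (308, 334). I'll measure the fork's yaw from the foot edges.

Run:
```python
from h import *
np.set_printoptions(precision=2,suppress=True)
c=dict(np.load("w3.npz"));T=dict(np.load("T.npz"))
t0=cv2.imread("pics/top0.png")[:,:,::-1]
def edges(im,c,rows,c0,c1,tag,thr):
    g=cv2.cvtColor(np.ascontiguousarray(im),cv2.COLOR_RGB2HSV); L=[];Rr=[]
    for r in rows:
        m=(g[r,c0:c1,1]<thr)&(g[r,c0:c1,2]<110); k=np.where(m)[0]
        if len(k)>5: L.append(onz(c,(r,c0+k[0]),12));Rr.append(onz(c,(r,c0+k[-1]+1),12))
    for n,E in(("L",L),("R",Rr)):
        E=np.array(E); 
        if len(E)<4: print(tag,n,len(E)); continue
        p=np.polyfit(E[:,0],E[:,1],1); res=E[:,1]-np.polyval(p,E[:,0]); k=abs(res)<np.median(abs(res))*2.5+.5; p=np.polyfit(E[k,0],E[k,1],1)
        print(tag,n,np.degrees(np.arctan(p[0])),"y at x=478:",np.polyval(p,478),len(E),k.sum(),E[:,0].min(),E[:,0].max())
edges(c["img"],c,range(190,262,2),280,385,"wrist",90)
edges(t0,T,range(196,245,2),425,490,"top",90)
# prong yellow
for n,im,cc in(("w",c["img"],c),("t",t0,T)):
    h=cv2.cvtColor(np.ascontiguousarray(im),cv2.COLOR_RGB2HSV); m=cv2.inRange(h,(20,170,120),(32,255,255))
    k,l,s,ce=cv2.connectedComponentsWithStats(m)
    for i in range(1,k):
        if s[i][4]>8: print(n,s[i],onz(cc,ce[i][::-1],175))
```

```text
wrist L -8.43013285815406 y at x=478: -364.31547485186275 36 36 406.25186861969723 525.4952900116914
wrist R 13.181539745125082 y at x=478: -258.28638954935093 36 36 432.58423619385445 560.8432771877223
top L -8.659405489458845 y at x=478: -266.2053578779832 25 25 422.27971579415987 547.5147538944782
top R -8.61338925276654 y at x=478: -365.97907741084725 25 17 416.33713315008254 542.4114407624605
t [473 181   4  21  70] [ 514.16 -303.6   175.  ]
t [488 182   4  13  34] [ 519.15 -339.21  175.  ]
t [267 241  36  35 417] [392.51 121.52 175.  ]
```

play_rows(
  rows=[
    [[1,-0.1,-0.2],[0,0,0.4]],
    [[1,-0.1,-0.2],[0,0,0.4]],
    [[0.95,-0.17,-0.2],[0,0,0]],
    [[0,0,-0.8],[0,0,0]],
    [[0,0,-0.8],[0,0,0]],
    [[0,0,-0.6],[0,0,0]],
    [[0,0,-0.4],[0,0,0]],
    [[0,0,-0.3],[0,0,0]],
    [[0,0,-0.26],[0,0,0]],
    [[0,0,-0.2],[0,0,0]],
    [[0,0,0],[0,0,0]],
    [[0,0,0],[0,0,0]],
  ],
)

```text
time: 9.0
tool_pos: [478.0, -317.5, 188.3]
tcp_rot: [-3.141, 0.001, 2.988]
contact_force: [-0.8, 1.0, 1.1]
grip_width: 68.8
finger_force: 0.0
```

Run:
```python
from caps import *
np.set_printoptions(precision=2,suppress=True)
o=get_obs();print(o["tool_pos"],o["tcp_rot"],o["contact_force"])
c=cam("wrist"); s=cam("scene"); a=c["img"][230:350,230:430]; b=s["img"][190:290,100:220]
a=cv2.resize(a,(400,240)); b=cv2.resize(b,(400,333)); cv2.imwrite("pics/w4.png",np.hstack([np.vstack([a,np.zeros((93,400,3),np.uint8)]),b])[:,:,::-1])
```

```text
[ 478.05 -317.51  188.32] [-3.14  0.    2.99] [-0.78  0.98  1.09]
```

View pics/w4.png

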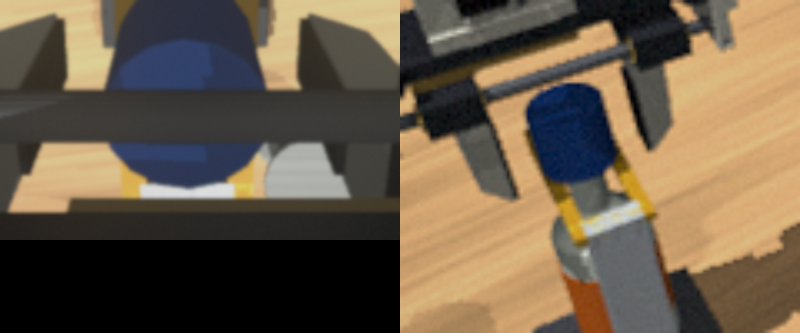

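The cap sits between the fingers, about 1 mm off centre. The tips are level with the prongs, so I raise them before closing.

play_rows(
  rows=[
    [[0,0.03,0.25],[0,0,0]],
    [[0,0,0],[0,0,0]],
    [[0,0,0],[0,0,0]],
  ],
)

```text
time: 9.48
tool_pos: [477.9, -316.5, 195.7]
tcp_rot: [-3.141, 0.0, 2.989]
contact_force: [-0.6, -0.2, -1.0]
grip_width: 68.9
finger_force: 0.0
```

play_rows(
  rows=[
    [[0,0,0],[0,0,0]],
    [[0,0,0],[0,0,0]],
    [[0,0,0],[0,0,0]],
    [[0,0,0],[0,0,0]],
    [[0,0,0],[0,0,0]],
    [[0,0,0],[0,0,0]],
  ],
  hand=-1,
)

```text
time: 10.22
tool_pos: [477.9, -316.5, 195.4]
tcp_rot: [3.141, -0.0, 2.989]
contact_force: [-0.3, -0.5, -0.5]
grip_width: 39.6
finger_force: 30.0
```

play_rows(
  rows=[
    [[0,0,0.2],[0,0,0]],
    [[0,0,0.2],[0,0,0]],
    [[0,0,0.2],[0,0,0]],
    [[0,0,0],[0,0,0]],
  ],
)

```text
time: 10.72
tool_pos: [478.1, -316.7, 214.2]
tcp_rot: [-3.141, 0.001, 2.989]
contact_force: [-0.9, 0.8, -2.6]
grip_width: 39.9
finger_force: 30.0
```

play_rows(
  rows=[
    [[-0.3,0.045,0],[0,0,0]],
    [[-0.4,0.06,0],[0,0,0]],
    [[-0.5,0.075,0],[0,0,0]],
    [[-0.5,0.075,0],[0,0,0]],
  ],
)

```text
time: 11.22
tool_pos: [425.6, -308.5, 213.3]
tcp_rot: [3.141, -0.0, 2.988]
contact_force: [-0.4, 0.4, -2.8]
grip_width: 39.7
finger_force: 30.0
```

play_rows(
  rows=[
    [[-0.6,0.09,0],[0,0,0]],
    [[-0.6,0.09,0],[0,0,0]],
    [[-0.3,0.045,0],[0,0,0]],
    [[0,0,0.5],[0,0,0]],
    [[0,0,0.8],[0,0,0]],
    [[0,0,0.8],[0,0,0]],
    [[0,0,0],[0,0,0]],
  ],
)

```text
time: 12.1
tool_pos: [382.4, -302.8, 277.9]
tcp_rot: [-3.139, 0.003, 2.988]
contact_force: [0.6, 0.7, -3.0]
grip_width: 39.3
finger_force: 30.0
```

Run:
```python
from caps import *
np.set_printoptions(precision=2,suppress=True)
o=get_obs();print(o["tool_pos"],o["tcp_rot"],o["contact_force"],o["moment"],o["grip_width"],o["joint_positions"])
S=cam("scene");T=cam("top")
z=o["tool_pos"][2]
for n,k in(("s",S),("t",T)):
  for ce,s in blobs(k):
    P=onz(k,ce,z)
    if P[1]<-250 and P[0]<480: print(n,s[4],P)
```

```text
[ 382.4  -302.75  277.94] [-3.14  0.    2.99] [ 0.63  0.67 -3.  ] [ 0.04 -0.04  0.  ] 39.27530730623843 [-0.83  0.24  1.56  0.    1.34 -2.24]
s 81 [ 411.23 -310.58  277.94]
```

play_rows(
  rows=[
    [[0.5,0.5,0.3],[0,0,0]],
    [[0.8,0.8,0.3],[0,0,0]],
    [[1,1,0],[0,0,0]],
    [[1,1,0],[0,0,0]],
    [[1,1,0],[0,0,0]],
    [[1,1,0],[0,0,0]],
    [[1,1,0],[0,0,0]],
    [[1,1,0],[0,0,0]],
    [[1,1,0],[0,0,0]],
    [[0.8,0.8,0],[0,0,0]],
    [[0.5,0.5,0],[0,0,0]],
    [[0,0,0],[0,0,0]],
  ],
)

```text
time: 13.7
tool_pos: [670.1, -12.7, 291.7]
tcp_rot: [3.141, -0.004, 2.991]
contact_force: [-0.5, 0.2, -3.5]
grip_width: 39.6
finger_force: 30.0
```

play_rows(
  rows=[
    [[0,0.03,-0.6],[0,0,0]],
    [[0,0,-0.6],[0,0,0]],
    [[0,0,0],[0,0,0]],
    [[0,0,0],[0,0,0]],
  ],
)

```text
time: 14.2
tool_pos: [669.8, -13.7, 258.9]
tcp_rot: [-3.142, 0.0, 2.988]
contact_force: [0.0, 0.6, -2.0]
grip_width: 39.7
finger_force: 30.0
```

```bash
cat > chk.py <<'E'
from caps import *
import sys
np.set_printoptions(precision=2,suppress=True)
o=get_obs();print(o["tool_pos"],o["contact_force"],o["moment"],o["joint_positions"])
z=o["tool_pos"][2]; S=cam("scene"); W=cam("wrist")
q=proj(S,o["tool_pos"]); print("tcp px",q)
hsv=cv2.cvtColor(S["img"],cv2.COLOR_RGB2HSV); u,v=proj(S,o["tool_pos"]-[0,0,98]).astype(int)  # band region
# orange label band width
m=cv2.inRange(hsv,(4,120,60),(16,255,255)); x0=max(u-40,0)
n,l,s,ce=cv2.connectedComponentsWithStats(m)
for i in range(1,n):
    if s[i][4]>60: 
        rows=range(s[i][1]+3,s[i][1]+s[i][3]-3); mid=[np.mean(np.where(l[r]==i)[0]) for r in rows]
        print("orange",s[i],ce[i], "axis px proj",proj(S,o["tool_pos"]-[0,0,110]),np.mean(mid))
for b in blobs(S): 
    if abs(b[0][1]-q[0])<40: print("cap",b)
if len(sys.argv)>1:
    a=S["img"][140:310,260:430]; a=cv2.resize(a,(600,600),interpolation=cv2.INTER_CUBIC); cv2.imwrite("pics/"+sys.argv[1],a[:,:,::-1])
E
python3 chk.py p1.png
```

```text
[669.83 -13.73 258.91] [ 0.02  0.56 -2.03] [-0.03 -0.04 -0.02] [-0.13  0.61  1.03 -0.    1.5  -1.55]
tcp px [347.28 180.3 ]
orange [ 153    0   87   35 2381] [194.21  14.14] axis px proj [345.72 227.27] 192.55091277890466
orange [  0  33  18  48 213] [ 6.   50.96] axis px proj [345.72 227.27] 5.1681122448979595
orange [  0  71  31  85 803] [ 12.11 117.55] axis px proj [345.72 227.27] 11.763487104277068
orange [274 125  14  19  65] [279.78 134.55] axis px proj [345.72 227.27] 277.9871794871795
orange [  0 157  18  16  91] [  7.26 165.35] axis px proj [345.72 227.27] 8.052777777777779
orange [ 492  163   81   56 1971] [529.9  187.72] axis px proj [345.72 227.27] 531.5566518872569
orange [361 171  24  21 242] [371.93 182.17] axis px proj [345.72 227.27] 372.1197270955166
orange [394 170  38  22 102] [414.23 183.28] axis px proj [345.72 227.27] 418.0641865079365
orange [331 218  30  29 559] [345.14 234.39] axis px proj [345.72 227.27] 345.0567114553385
orange [237 234   9  19  82] [241.18 243.38] axis px proj [345.72 227.27] 241.1153846153846
orange [534 262  21  24 104] [544.29 272.48] axis px proj [345.72 227.27] 543.816798941799
orange [ 30 331  68  69 308] [ 60.92 358.15] axis px proj [345.72 227.27] 67.05338532719485
orange [ 96 379  22  21  95] [104.91 387.71] axis px proj [345.72 227.27] 104.8793833943834
orange [375 384  17  16  68] [383.69 392.94] axis px proj [345.72 227.27] 383.50071428571425
cap (array([186.02, 349.63]), array([343, 177,  14,  18, 123], dtype=int32))
```

View pics/p1.png

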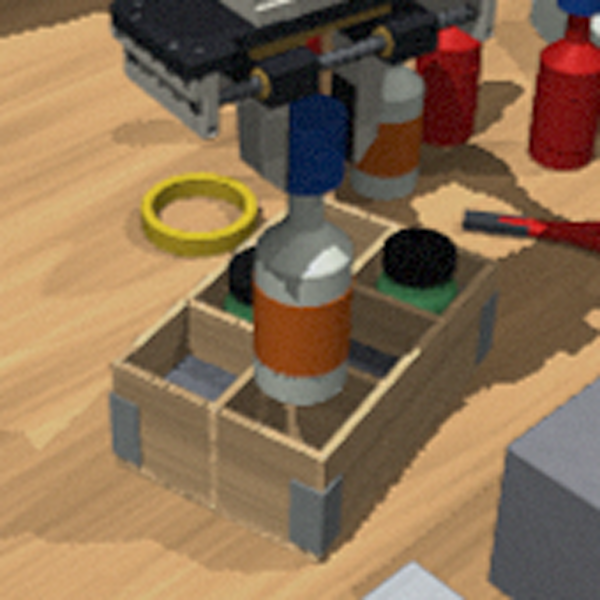

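The bottle hangs over the front deep cell and its band centre agrees with the TCP axis. Lowering.

play_rows(
  rows=[
    [[0,0,-0.25],[0,0,0]],
    [[0,0,-0.25],[0,0,0]],
    [[0,0,-0.25],[0,0,0]],
    [[0,0,0],[0,0,0]],
  ],
)

```text
time: 14.8
tool_pos: [669.5, -13.1, 234.8]
tcp_rot: [3.142, -0.002, 2.989]
contact_force: [0.3, -0.4, -2.9]
grip_width: 39.8
finger_force: 30.0
```

play_rows(
  rows=[
    [[0,0,-0.25],[0,0,0]],
    [[0,0,-0.25],[0,0,0]],
    [[0,0,-0.25],[0,0,0]],
    [[0,0,-0.25],[0,0,0]],
    [[0,0,0],[0,0,0]],
  ],
)

```text
time: 15.42
tool_pos: [669.5, -13.2, 205.0]
tcp_rot: [3.142, -0.002, 2.988]
contact_force: [-0.4, -0.0, -2.3]
grip_width: 39.8
finger_force: 30.0
```

play_rows(
  rows=[
    [[0,0,-0.25],[0,0,0]],
    [[0,0,-0.25],[0,0,0]],
    [[0,0,-0.25],[0,0,0]],
    [[0,0,-0.15],[0,0,0]],
    [[0,0,0],[0,0,0]],
  ],
)

```text
time: 16.05
tool_pos: [669.7, -13.2, 178.4]
tcp_rot: [3.142, -0.001, 2.989]
contact_force: [-0.0, -0.6, -2.9]
grip_width: 39.8
finger_force: 30.0
```

No contact at 202, so the cell is deep. I'll feel for the floor at about 169.

play_rows(
  rows=[
    [[0,0,-0.12],[0,0,0]],
    [[0,0,-0.1],[0,0,0]],
    [[0,0,-0.05],[0,0,0]],
    [[0,0,0],[0,0,0]],
  ],
)

```text
time: 16.55
tool_pos: [669.8, -13.2, 170.7]
tcp_rot: [3.141, -0.0, 2.988]
contact_force: [-0.4, 0.1, -3.2]
grip_width: 39.5
finger_force: 30.0
```

play_rows(
  rows=[
    [[0,0,-0.04],[0,0,0]],
    [[0,0,0],[0,0,0]],
  ],
)

```text
time: 16.8
tool_pos: [669.8, -13.2, 169.6]
tcp_rot: [3.141, -0.0, 2.988]
contact_force: [0.3, -0.5, -2.3]
grip_width: 39.7
finger_force: 30.0
```

play_rows(
  rows=[
    [[0,0,-0.03],[0,0,0]],
    [[0,0,0],[0,0,0]],
  ],
)

```text
time: 17.05
tool_pos: [670.1, -13.2, 169.4]
tcp_rot: [3.142, 0.001, 2.989]
contact_force: [-1.1, 0.5, 0.9]
grip_width: 39.7
finger_force: 30.0
```

play_rows(
  rows=[
    [[0,0,-0.03],[0,0,0]],
    [[0,0,0],[0,0,0]],
  ],
)

```text
time: 17.3
tool_pos: [670.3, -13.2, 169.4]
tcp_rot: [3.142, 0.002, 2.989]
contact_force: [-2.4, 0.4, 6.2]
grip_width: 39.3
finger_force: 30.0
```

Floor felt at TCP 169.4, which is full depth. Release and go for bottle_a.

play_rows(
  rows=[
    [[0,0,0.03],[0,0,0]],
    [[0,0,0],[0,0,0]],
    [[0,0,0],[0,0,0]],
    [[0,0,0],[0,0,0]],
    [[0,0,0.3],[0,0,0]],
    [[0,0,0.5],[0,0,0]],
    [[0,0,0.9],[0,0,0]],
    [[0,0,0.9],[0,0,0]],
    [[0,0,0.5],[0,0,0]],
    [[0,0,0],[0,0,0]],
  ],
  hand=0.5,
)

```text
time: 18.55
tool_pos: [670.4, -13.2, 263.4]
tcp_rot: [3.141, 0.003, 2.989]
contact_force: [0.4, -0.2, -0.6]
grip_width: 69.1
finger_force: 0.0
```

play_rows(
  rows=[
    [[-0.5,0.7,0],[0,0,0]],
    [[-0.7,1,0],[0,0,0]],
    [[-0.7,1,0],[0,0,0]],
    [[-0.7,1,0],[0,0,0]],
    [[-0.7,1,0],[0,0,0]],
    [[-0.7,1,0],[0,0,0]],
    [[-0.7,1,0],[0,0,0]],
    [[-0.7,1,0],[0,0,0]],
    [[-0.7,1,0],[0,0,0]],
    [[-0.4,0.8,0],[0,0,0]],
    [[-0.26,0.38,0],[0,0,0]],
    [[0,0,0],[0,0,0]],
  ],
)

```text
time: 20.05
tool_pos: [466.6, 283.4, 261.2]
tcp_rot: [-3.141, -0.001, 2.99]
contact_force: [0.7, -0.8, -0.3]
grip_width: 68.9
finger_force: 0.0
```

Run:
```python
from caps import *
np.set_printoptions(precision=2,suppress=True)
o=get_obs();print(o["tool_pos"],o["time"],o["grip_width"])
S=cam("scene");W=cam("wrist")
for n,k,z in(("s",S,158),("w",W,168)):
  for ce,s in blobs(k):
    P=onz(k,ce,z)
    if np.hypot(P[0]-467,P[1]-283)<60: print(n,ce,s,P)
# bottle body axis from orange band in scene
h=cv2.cvtColor(S["img"],cv2.COLOR_RGB2HSV); m=cv2.inRange(h,(4,120,60),(16,255,255)); n,l,s,ce=cv2.connectedComponentsWithStats(m)
for i in range(1,n):
    if s[i][4]>100 and 330<ce[i][0]<390: print("orange",s[i],ce[i])
for z in(30,40,50,60): print(z,proj(S,(467.3,283.2,z)))
print(proj(S,(669.8,-13.2,169)))
```

```text
[466.63 283.4  261.17] 20.05 68.90839622437613
s [141.05 371.14] [365 132  14  20 217] [466.36 281.44 158.  ]
orange [326 137  28  49 161] [341.01 163.65]
orange [352 139  58  52 485] [375.62 174.31]
orange [331 251  28  17 117] [345.69 260.79]
30 [369.06 181.78]
40 [369.27 178.78]
50 [369.47 175.74]
60 [369.68 172.67]
[346.17 219.11]
```

play_rows(
  rows=[
    [[0,0,-0.6],[0,0,0]],
    [[0,0,-0.6],[0,0,0]],
    [[0,0,-0.6],[0,0,0]],
    [[0,0,-0.4],[0,0,0]],
    [[0,0,-0.3],[0,0,0]],
    [[0,0,0],[0,0,0]],
  ],
)

```text
time: 20.9
tool_pos: [467.1, 282.9, 186.3]
tcp_rot: [-3.141, -0.001, 2.988]
contact_force: [0.1, 0.1, -0.6]
grip_width: 68.6
finger_force: 0.0
```

Run:
```python
from caps import *
np.set_printoptions(precision=1,suppress=True)
o=get_obs();print(o["tool_pos"],o["contact_force"])
W=cam("wrist"); h=cv2.cvtColor(W["img"],cv2.COLOR_RGB2HSV); m=cv2.inRange(h,(105,120,40),(128,255,255)); n,l,s,ce=cv2.connectedComponentsWithStats(m)
for i in range(1,n):
    if s[i][4]>60: print(s[i],ce[i])
print([proj(W,o["tool_pos"]+np.array(d)) for d in((0,0,0),(0,0,-14),(0,0,10))])
```

```text
[467.1 282.9 186.3] [ 0.1  0.1 -0.6]
[ 246    0   81   87 5730] [286.1  41.1]
[ 447  169   71   67 3693] [481.7 202.2]
[array([320.7, 264.3]), array([320.7, 253. ]), array([320.7, 273.6])]
```

play_rows(
  rows=[
    [[0,0,-0.3],[0,0,0]],
    [[0,0,-0.3],[0,0,0]],
    [[0,0,-0.25],[0,0,0]],
    [[0,0,-0.12],[0,0,0]],
    [[0,0,0],[0,0,0]],
  ],
)

```text
time: 21.58
tool_pos: [467.0, 283.2, 157.3]
tcp_rot: [-3.141, -0.001, 2.988]
contact_force: [-0.7, -0.8, 0.0]
grip_width: 68.8
finger_force: 0.0
```

play_rows(
  rows=[
    [[0,0,0],[0,0,0]],
    [[0,0,0],[0,0,0]],
    [[0,0,0],[0,0,0]],
    [[0,0,0],[0,0,0]],
    [[0,0,0],[0,0,0]],
    [[0,0,0],[0,0,0]],
  ],
  hand=-1,
)

```text
time: 22.32
tool_pos: [467.1, 283.2, 157.8]
tcp_rot: [3.141, 0.0, 2.988]
contact_force: [0.4, -0.4, 1.2]
grip_width: 39.4
finger_force: 30.0
```

play_rows(
  rows=[
    [[0,0,0.3],[0,0,0]],
    [[0,0,0.6],[0,0,0]],
    [[0,0,0.9],[0,0,0]],
    [[0,0,0.9],[0,0,0]],
    [[0,0,0.9],[0,0,0]],
    [[0,0,0.6],[0,0,0]],
    [[0,0,0],[0,0,0]],
  ],
)

```text
time: 23.2
tool_pos: [467.5, 283.5, 285.1]
tcp_rot: [3.14, 0.003, 2.989]
contact_force: [-0.4, -0.5, -2.2]
grip_width: 39.6
finger_force: 30.0
```

play_rows(
  rows=[
    [[0.3,-0.5,0],[0,0,0]],
    [[0.5,-0.9,0],[0,0,0]],
    [[0.5,-0.9,0],[0,0,0]],
    [[0.5,-0.9,0],[0,0,0]],
    [[0.5,-0.9,0],[0,0,0]],
    [[0.5,-0.9,0],[0,0,0]],
    [[0.3,-0.5,0],[0,0,0]],
    [[0.17,-0.3,-0.5],[0,0,0]],
    [[0,0,-0.3],[0,0,0]],
    [[0,0,0],[0,0,0]],
  ],
)

```text
time: 24.45
tool_pos: [564.2, 109.9, 258.2]
tcp_rot: [-3.141, -0.003, 2.989]
contact_force: [-0.1, 0.5, -2.0]
grip_width: 39.5
finger_force: 30.0
```

```bash
python3 chk.py | grep -v "orange \[ *[0-9]* *[0-9]* *[0-9]* *[0-9]* *[0-9]*\] \[ *[0-9.]* *[0-9.]*\] axis px proj .* [0-9]\{1,2\}\."; rm -f x
```

```text
[564.18 109.95 258.15] [-0.1   0.53 -1.95] [-0.   -0.    0.01] [ 0.06  0.42  1.35  0.    1.37 -1.36]
tcp px [353.41 139.86]
orange [ 153    0   84   35 2321] [193.05  14.13] axis px proj [351.66 183.05] 191.44526299363346
orange [  0 137  19  38 267] [  7.27 157.2 ] axis px proj [351.66 183.05] 6.709022574647575
orange [376 139  26  43  91] [391.29 164.97] axis px proj [351.66 183.05] 394.2189189189189
orange [330 153  37  47 517] [349.54 186.55] axis px proj [351.66 183.05] 341.13115164765094
orange [ 490  164   81   61 2022] [529.83 188.4 ] axis px proj [351.66 183.05] 532.4550302956968
orange [407 170  27  21  71] [421.85 183.17] axis px proj [351.66 183.05] 422.79494949494955
orange [284 195  16  17  64] [292.14 203.48] axis px proj [351.66 183.05] 291.8495670995671
orange [235 232  14  23  97] [241.25 243.62] axis px proj [351.66 183.05] 241.2521008403361
orange [331 253  28  15 117] [345.85 260.92] axis px proj [351.66 183.05] 345.3819049505324
orange [118 274  17  15  72] [126.92 281.61] axis px proj [351.66 183.05] 126.75784832451498
orange [ 93 291  30  11  83] [108.41 296.3 ] axis px proj [351.66 183.05] 108.397673992674
orange [250 317  13  22  74] [255.81 325.26] axis px proj [351.66 183.05] 256.2166666666667
orange [407 316  18  21  69] [415.55 323.97] axis px proj [351.66 183.05] 417.0357142857143
orange [150 389  39  11 100] [170.39 395.29] axis px proj [351.66 183.05] 172.3857142857143
cap (array([ 39.1 , 331.02]), array([325,   9,  15,  59, 528], dtype=int32))
cap (array([128.31, 389.17]), array([383, 120,  14,  18, 157], dtype=int32))
cap (array([145.33, 358.  ]), array([352, 139,  10,  13,  51], dtype=int32))
cap (array([218.6 , 345.22]), array([336, 206,  20,  27, 448], dtype=int32))
```

Run:
```python
from h import *
o=get_obs(); S=cam("scene"); h=cv2.cvtColor(S["img"],cv2.COLOR_RGB2HSV); m=cv2.inRange(h,(3,170,50),(14,255,255))
for r in range(176,196,2):
    k=np.where(m[r,325:385])[0]+325; print(r,k.min() if len(k) else None,k.max() if len(k) else None,len(k))
for z in(100,110,120,130): print(proj(S,o["tool_pos"]-[0,0,z]))
```

```text
176 333 364 3
178 335 379 7
180 340 381 16
182 341 363 23
184 340 363 24
186 340 363 24
188 340 362 23
190 340 362 23
192 340 362 23
194 341 362 22
[352.08153285 178.90160341]
[351.9303957  182.60031734]
[351.78104422 186.25533155]
[351.63344694 189.86741596]
```

play_rows(
  rows=[
    [[0.04,-0.04,-0.2],[0,0,0]],
    [[0,0,-0.25],[0,0,0]],
    [[0,0,-0.25],[0,0,0]],
    [[0,0,-0.25],[0,0,0]],
    [[0,0,0],[0,0,0]],
  ],
)

```text
time: 25.22
tool_pos: [566.0, 108.0, 230.2]
tcp_rot: [-3.141, -0.002, 2.988]
contact_force: [0.5, 0.0, -2.3]
grip_width: 39.5
finger_force: 30.0
```

play_rows(
  rows=[
    [[0,0,-0.25],[0,0,0]],
    [[0,0,-0.25],[0,0,0]],
    [[0,0,-0.25],[0,0,0]],
    [[0,0,-0.2],[0,0,0]],
    [[0,0,0],[0,0,0]],
  ],
)

```text
time: 25.85
tool_pos: [566.1, 108.0, 202.0]
tcp_rot: [-3.141, -0.001, 2.988]
contact_force: [1.1, 0.3, -1.7]
grip_width: 39.3
finger_force: 30.0
```

play_rows(
  rows=[
    [[0,0,-0.25],[0,0,0]],
    [[0,0,-0.25],[0,0,0]],
    [[0,0,-0.2],[0,0,0]],
    [[0,0,-0.1],[0,0,0]],
    [[0,0,0],[0,0,0]],
  ],
)

```text
time: 26.48
tool_pos: [566.3, 108.0, 178.4]
tcp_rot: [-3.142, -0.0, 2.988]
contact_force: [0.0, -0.1, -1.8]
grip_width: 39.5
finger_force: 30.0
```

play_rows(
  rows=[
    [[0,0,-0.12],[0,0,0]],
    [[0,0,-0.1],[0,0,0]],
    [[0,0,-0.06],[0,0,0]],
    [[0,0,0],[0,0,0]],
  ],
)

```text
time: 26.98
tool_pos: [566.3, 108.0, 170.1]
tcp_rot: [3.142, -0.0, 2.988]
contact_force: [0.0, -0.5, -2.7]
grip_width: 39.7
finger_force: 30.0
```

play_rows(
  rows=[
    [[0,0,-0.04],[0,0,0]],
    [[0,0,0],[0,0,0]],
  ],
)

```text
time: 27.22
tool_pos: [566.4, 108.0, 169.0]
tcp_rot: [3.141, -0.0, 2.989]
contact_force: [0.8, 0.1, -3.0]
grip_width: 39.4
finger_force: 30.0
```

play_rows(
  rows=[
    [[0,0,-0.04],[0,0,0]],
    [[0,0,0],[0,0,0]],
  ],
)

```text
time: 27.48
tool_pos: [566.7, 108.0, 168.7]
tcp_rot: [3.141, 0.001, 2.989]
contact_force: [-0.5, -1.4, 4.8]
grip_width: 39.6
finger_force: 30.0
```

Floor reached at 168.7, full depth. Release, retreat and check.

play_rows(
  rows=[
    [[0,0,0.02],[0,0,0]],
    [[0,0,0],[0,0,0]],
    [[0,0,0],[0,0,0]],
    [[0,0,0],[0,0,0]],
    [[0,0,0.3],[0,0,0]],
    [[0,0,0.5],[0,0,0]],
    [[0,0,0.9],[0,0,0]],
    [[0,0,0.9],[0,0,0]],
    [[0,0,0.6],[0,0,0]],
    [[-0.9,0.3,0],[0,0,0]],
    [[-0.9,0.3,0],[0,0,0]],
    [[-0.9,0.3,0],[0,0,0]],
  ],
  hand=0.5,
)

```text
time: 28.98
tool_pos: [484.7, 135.3, 265.7]
tcp_rot: [3.141, 0.002, 2.988]
contact_force: [0.0, -0.3, 0.3]
grip_width: 69.0
finger_force: 0.0
```

play_rows(
  rows=[
    [[-0.9,0.5,0.2],[0,0,0]],
    [[-0.9,0.5,0.2],[0,0,0]],
    [[-0.5,0.5,0],[0,0,0]],
    [[0,0,0],[0,0,0]],
    [[0,0,0],[0,0,0]],
    [[0,0,0],[0,0,0]],
  ],
)

```text
time: 29.72
tool_pos: [416.9, 179.6, 276.5]
tcp_rot: [3.142, 0.0, 2.988]
contact_force: [0.4, 0.5, 0.2]
grip_width: 69.1
finger_force: 0.0
```

Run:
```python
from caps import *
np.set_printoptions(precision=1,suppress=True)
o=get_obs();print(o["tool_pos"],o["time"],o["contact_force"])
S=cam("scene");T=cam("top");bs=blobs(S);bt=blobs(T)
for P in((566.5,108,169),(670,-13.3,169)):
    for c,b in((S,bs),(T,bt)):
        q=proj(c,P)[::-1]; m=min(b,key=lambda x:np.hypot(*(x[0]-q))); print(P,q,m[0],m[1][4])
```

```text
[416.9 179.6 276.5] 29.725 [0.4 0.5 0.2]
(566.5, 108, 169) [176.  352.1] [175.9 351.5] 324
(566.5, 108, 169) [180.5 287.8] [178.2 287.5] 257
(670, -13.3, 169) [219.2 346.2] [218.7 345.1] 449
(670, -13.3, 169) [134.5 338.4] [133.  338.4] 199
```

Both caps are where they were placed, at full-depth height. Handing in.

```bash
python3 -c "
from plant import bot
print(bot.close_job())"
```

```text
the job is handed in; nothing more can be done
None
```

Both blue-capped bottles were lowered in the gripper to the felt of the two full-depth cells, the hook bottle in cell3 and the bench bottle in cell2; a last camera check showed both caps in place, and I handed the job in at about 30 s (the verdict was not shown).

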